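# Rock a stuck relay out of its test socket

## Task

On the repair bench, first turn the knob of the bench supply back to the one long, broad tick on its scale. Then take the relay that stands in the test socket by its case and rock it over to one side and then to the other, so that its case pushes both retaining jaws back (do not touch the jaws with the gripper), and draw it up out of the socket. Finish still holding it in the gripper, upright and just clear above its socket, by a finger's breadth or two, with the knob still at the mark; leave the other things on the bench where they are.

Things in the scene. Friction and masses are not known exactly. Their poses are not given: they have to be found in the camera images.
- supply: Variable bench supply, a fixed grey box 160 x 140 x 70 mm (x, y, z) on the bench. Origin: centre of its underside, on the knob's axis; z up. Its front with two brass terminals faces its -x. On the flat top: the knob in the middle, on a round base of 34 mm radius and 6 mm height, amid a scale of short ticks; one tick is long and broad (24 x 4 mm): the mark.
- mark (a point): Outer end of the long, broad tick on the supply's top face (70 mm above the bench), 60 mm from the knob's axis. It lies on the supply's front left as seen from the robot, at 0.75 rad on the scale.
- knob (a joint): Angle of the supply's knob (rad, 0 to 4.5), growing clockwise seen from above; at 0 its white pointer line points to the supply's -x, at 0.75 to the long tick. It starts 0.4 to 1.4 rad clockwise past the mark, so turn it anticlockwise. Friction 0.03 N m; stays where it is left.
- knob_grip (a point): Point on the knob's axis at the height to grip, 107 mm above the bench. The grip is a black bar 42 mm long (along the pointer) x 14 mm wide, its top 114 mm above the bench; the knob's disc below it (22 mm radius) has its top 84 mm above the bench.
- socket: Fixed test socket, black block 60 x 100 x 22 mm (x, y, z). Origin: centre of its underside, z up. Its pocket is 23 (x) x 21 (y) mm, 14 mm deep (floor 8 mm above the bench). Two steel retaining jaws stand on it at its +y and -y sides, 20 mm wide along x, rising to 56 mm above the bench; the relay is held between them and rocks along the socket's y.
- relay: Plug-in relay standing in the socket, 84 to 168 g. Origin: centre of the underside of its plug; z up; x, y along the socket's. Plug 20 x 16 mm (x, y), 18 mm high; flange 30 x 43 mm from 18 to 26 mm; grey case 30 x 34 mm from 26 to 82 mm. Seated, underside 8 mm and top 90 mm above the bench. A straight pull lifts it only 4 to 5 mm: then the flange strikes the jaws.
- relay_top (a point): Centre of the relay's top, 82 mm above its origin. To free it: lean it 0.16 rad to +y and to -y (it tips on the plug's lower edge, 8 mm off centre on the side it leans to; free up to 0.17 rad); its case pushes that side's jaw back 6 to 7 mm, about 7 N. With both jaws back it lifts straight out.
- jaw_a (a joint): Travel of the socket's +y retaining jaw (m, 0 to 0.008), growing outward (+y); at 0 its underside (38.5 mm above the bench) catches 4.2 mm of the flange, over 0.0045 it is clear. Stiff (7 N), stays where it is pushed.
- jaw_b (a joint): The same for the -y jaw, growing towards -y.
- spare_relay: A bystander: a like relay lying on its side on the bench, 82 mm long. Origin under its middle.
- screwdriver: A bystander: screwdriver lying on the bench.
- flux_jar: A bystander: low round jar, 52 mm across, 35 mm high. Origin under its centre.
- meter: A bystander: multimeter lying on its back, 150 x 75 x 39 mm. Origin under its centre.
- reel: A bystander: metal reel, 60 mm across, 40 mm high. Origin under its centre.
- pry_tool: A bystander: flat plastic spudger 145 mm long, 6 mm high.
Not all that is in view belongs to the job. What is shaped like the relay but orange is not meant.

How it is judged:
By the outcome, as a careful person would: the job done as asked, in the order asked, and still so for the second after the job is handed in, while the arm keeps its last pose, push and grip.
It also fails if it takes over 48 s, if anything falls off the work surface, if the arm or the gripper's body presses on something with over 40 N, if the wrist force passes 120 N, or if a joint passes its speed limit or range.

## Robot

A 6-joint arm with a two-finger parallel gripper is mounted at the origin on the work surface. World frame = base frame: x ahead of the robot, y to its left, z up, the work surface at z = 0. Lengths are in mm, angles in rad, forces in N, time in s.
With the tool pointing down it reaches from about 300 to 875 mm from the base axis. Payload 6.4 kg.
Tool frame: the origin (TCP) lies on the front face of the gripper's body, between the roots of the fingers; the fingertips stand 73 mm ahead of it and the grasp point (between the pads) lies 54 mm ahead of it (pinch_z is the distance from the TCP to the grasp point, in mm); z points along the fingers, y is the line along which they close (so a half turn about z gives the same grasp; the last joint's range is limited). The gripper opens to 85 mm and grips with 20 to 120 N. Pads are 22 mm wide; open, the fingers measure 114 mm over their backs; the gripper's body (76 mm by 85 mm) begins 54 mm behind the grasp point. The pads swing forward as they close: fully open they stand 13 mm farther back than shut.
Start: joints at [-1.518, 0.181, 1.607, -0, 1.354, -0.206], TCP at [147.17, -555.862, 303.888] pointing down, gripper open.
Joint ranges: [-2.99, 2.99], [-0.89, 2.07], [0.3, 2.58], [-1.14, 4.28], [0, 2.63], [-3.12, 3.12]. Speed limits (rad/s): [2.57, 2.57, 3.01, 3.14, 3.14, 3.14].

## Interface

Orientations are given as a 3x3 rotation matrix whose columns are the frame's x, y, z axes.
In Python, from station import get_state, get_image, finish_job, pinch_z gives the robot as it stands.
- The arm moves only by the tool move_arm, never from a script. Its argument "rows" is a list of rows, each a list of 7 numbers: the opening, from -1 (shut) to 1 (fully open), then the shift along the tool's x, y, z in mm, then the turn, a rotation vector about the tool's x, y, z in rad. In form: [[hand, x, y, z, rx, ry, rz], ...]. A call has exactly 5 rows; each row shifts and turns the commanded pose from where the row before left it, along the tool's axes as they then stand; what a row does not reach is not made up. A row lasts 1/8 s, in which the tool goes at most 62.5 mm and 10.7 degrees, less where a joint would pass 70% of its speed; a pose out of reach is approached as far as the arm can. A call is refused whole if a number of a shift passes 62.5 or a number of a turn 0.188, either way. A call with a gripper value outside its range is refused whole. The fingers move at their own pace and stop on an object; "newtons" is the grip in N (left out, the last holds). Time passes only in rows, so rows that do not move let the fingers close, or fill a call up. It gives the time, the measured TCP pose, the force, the opening and the grip force at its end, in the units of the state.
- get_state(): the state, without advancing time (a new reading comes with each control period).
- get_image(name): name is "scene" or "top" or "wrist"; returns a dict with "img" (420x560x3 uint8, red, green, blue), "fx", "fy", "cx", "cy" (pixels), "origin" and "attitude" of the camera in the world. Camera axes: x right, y down, z forward; pixel columns grow to the right and rows downward; lengths in mm; the calibration is good to about 2 mm. A picture is of the moment at which its call begins. There is no depth.
- finish_job(): hands the job in; it is judged then, once.
The state is a dict: "t": time; "joint_positions": joint angles; "joint_vel": joint speeds; "joint_efforts": joint torques, N m; "position": TCP position; "tool_rot": TCP orientation; "contact_force": force on the tool from outside, world axes, zero at the start; "moment": the same for the moment, N m; "width": finger opening in mm; "grasp_force": force on a finger pad.
Only numpy, scipy, OpenCV 4.12 (cv2) and the standard library are available. Lean on these libraries where they do the work, as an engineer would, in place of code of your own. Each camera call takes 0.05 s, during which the arm holds its last target. There are 200 camera calls.

## Working session

There is one attempt and no reset: what is moved stays moved. The work goes in short steps, Python scripts to look and compute and a tool call to move; the robot and the scene stay as the last step left them, time stands still between calls to the robot, and variables do not carry over. Pictures are saved under pics/ and viewed, at most 10 in all, crops included, and the job is handed in when it is done.

Besides the shell and the picture viewer there is one more tool, called after "Request:" in YAML: its name, and indented under it one key for each argument. move_arm: Moves the arm, as the interface text tells. Its arguments: {"type":"object","properties":{"rows":{"type":"array","items":{"type":"array","items":{"type":"number"}}},"newtons":{"type":"number"}},"required":["rows"]}

```bash
mkdir -p pics; ls; python3 - <<'E'
from station import *
import cv2,numpy as np
print(get_state(),pinch_z)
for n in ("top","scene"):
    d=get_image(n); cv2.imwrite(f"pics/{n}0.png",d["img"][:,:,::-1])
    print(n,{k:np.round(v,3).tolist() for k,v in d.items() if k!="img"})
E
```

```text
pics
{'t': 0.0, 'joint_positions': array([-1.51828655e+00,  1.81513072e-01,  1.60802950e+00,  2.08826320e-05,
        1.35379625e+00, -2.06343559e-01]), 'joint_vel': array([-5.19350565e-05, -1.33563100e-04, -3.47641739e-05, -1.57154165e-03,
        1.91817943e-03, -5.69046639e-04]), 'joint_efforts': array([-2.05703691e-03, -4.44880199e+01, -3.51337588e+01, -5.76028069e-04,
        8.98654311e-03, -1.12166822e-05]), 'position': array([ 147.15839912, -555.40032802,  302.98938195]), 'tool_rot': array([[ 9.66685298e-01,  2.55967831e-01, -7.12839005e-05],
       [ 2.55967562e-01, -9.66683797e-01,  1.74483012e-03],
       [ 3.77711389e-04, -1.70494799e-03, -9.99998475e-01]]), 'contact_force': array([-0.3847956 ,  0.3807703 ,  0.40252007]), 'moment': array([ 0.01521586,  0.04622184, -0.03499616]), 'grasp_force': 0.0, 'width': 85.25098529036012} 53.900000000000006
top {'fx': 527.593, 'fy': 527.593, 'cx': 280.704, 'cy': 204.966, 'origin': [493.919, 12.1, 1156.054], 'attitude': [[-0.008, -0.997, 0.079], [-1.0, 0.006, -0.02], [0.019, -0.079, -0.997]]}
scene {'fx': 436.779, 'fy': 436.779, 'cx': 281.702, 'cy': 216.308, 'origin': [1097.767, 117.401, 716.867], 'attitude': [[-0.197, 0.759, -0.621], [0.98, 0.149, -0.129], [-0.005, -0.634, -0.773]]}
```

View pics/top0.png

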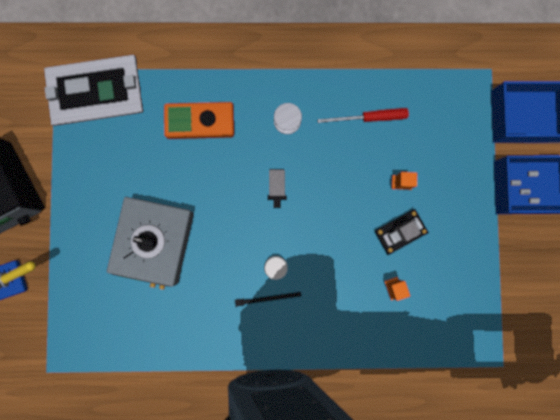

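View pics/scene0.png

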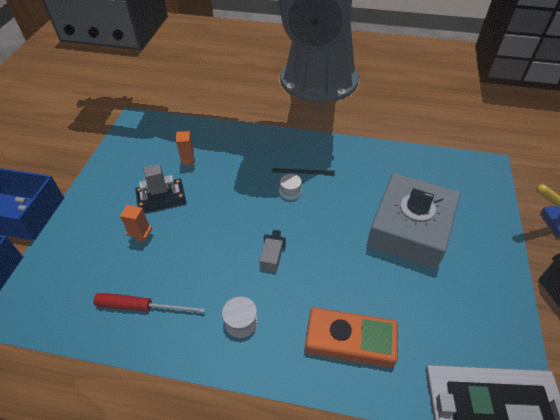

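The top view shows the supply near pixel (150,241) with its terminals at the bottom (158,286), and the socket with the relay near (402,231). In the scene view the relay is at (155,180) and the knob at (420,203). I'll enlarge both in one picture.

```bash
cat > h.py <<'E'
from station import *
import cv2,numpy as np
def ray(d,u,v,z):
    a=np.array(d["attitude"]);o=np.array(d["origin"])
    r=a@np.array([(u-d["cx"])/d["fx"],(v-d["cy"])/d["fy"],1]);return o+r*(z-o[2])/r[2]
def pix(d,p):
    q=np.array(d["attitude"]).T@(np.array(p)-d["origin"]);return np.array([d["cx"]+d["fx"]*q[0]/q[2],d["cy"]+d["fy"]*q[1]/q[2]])
def crop(d,u,v,w,h,s):
    return cv2.resize(d["img"][v:v+h,u:u+w,::-1],None,fx=s,fy=s,interpolation=cv2.INTER_CUBIC)
E
python3 - <<'E'
from h import *
d=get_image("top")
cv2.imwrite("pics/c1.png",np.hstack([crop(d,100,190,100,110,4),crop(d,358,175,100,110,4)]))
for b,(x0,y0,x1,y1),z in (("supply",(95,185,205,300),70),):
    hsv=cv2.cvtColor(d["img"],cv2.COLOR_RGB2HSV)
    m=((hsv[...,1]<70)&(hsv[...,2]>50)).astype(np.uint8);k=np.zeros_like(m);k[y0:y1,x0:x1]=1;m*=k
    c=max(cv2.findContours(m,0,1)[0],key=cv2.contourArea)
    r=cv2.minAreaRect(c);print(r);bx=cv2.boxPoints(r);print(bx)
    w=np.array([ray(d,*p,z) for p in bx]);print(w.round(1),w.mean(0),np.linalg.norm(np.diff(w,axis=0),axis=1))
E
```

```text
((149.28651428222656, 243.7584228515625), (71.05560302734375, 83.49784088134766), 12.994616508483887)
[[105.28088 276.44943]
 [124.05618 195.08987]
 [193.29214 211.06741]
 [174.51685 292.42697]]
[[437.  348.1  70. ]
 [602.8 312.8  70. ]
 [568.9 170.6  70. ]
 [403.6 207.7  70. ]] [503.05715537 259.78566674  70.        ] [169.48896562 146.12883329 169.47135779]
```

View pics/c1.png

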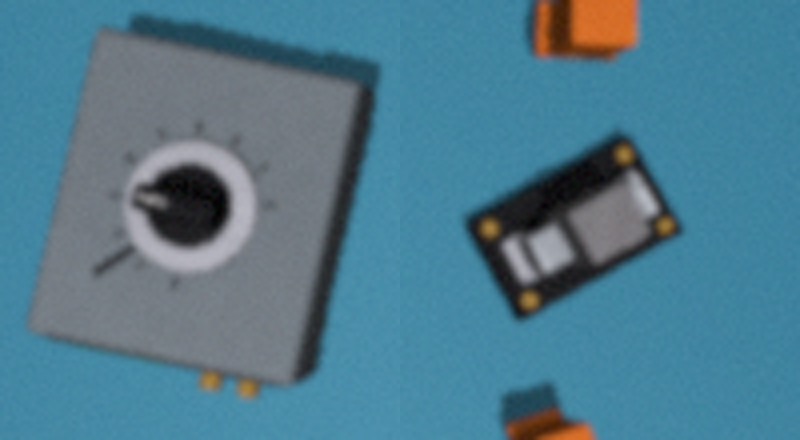

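The crop shows the black tick from (130,247) to (97,273), the base ring centred at (190,206), and the white pointer to its left at (140,196). The socket's four brass screws are at (489,229), (529,300), (625,153) and (665,226), and the relay case is between two light jaws.

```bash
python3 - <<'E'
from h import *
d=get_image("top")
def C(x,y,z,left=True):
    return ray(d,100+(x+.5)/4-.5 if left else 358+(x-400+.5)/4-.5,(190 if left else 175)+(y+.5)/4-.5,z)
co=np.array([C(*p,70) for p in ((100,28),(366,85),(298,383),(30,328))]);print("sup",co.round(1),co.mean(0),np.linalg.norm(np.diff(co,axis=0),axis=1))
c=C(190,206,76);print("ring",c)
a=lambda v:np.arctan2(v[1],v[0])
e=[a(co[3]-co[0]),a(co[2]-co[1]),a(co[1]-co[0])-np.pi/2,a(co[2]-co[3])-np.pi/2];print("-x dir",e)
o,i=C(97,273,70),C(130,247,70);print("tick",o,np.linalg.norm(o-C(190,206,76)),a(o-i),a(o-c))
print("ptr",C(135,195,114),a(C(135,195,114)-c))
s=np.array([C(*p,22,False) for p in ((489,229),(529,300),(665,226),(625,153))]);print("sock",s.round(1),s.mean(0),np.linalg.norm(np.diff(s,axis=0),axis=1))
print("ydir",a(s[0]-s[3]),a(s[1]-s[2]),"x",a(s[0]-s[1]),a(s[3]-s[2]))
print("relay top", C(612,225,90,False))
st=get_state();d=get_image("wrist");p=st["position"];R=st["tool_rot"]
print("cam in tool",R.T@(d["origin"]-p),(R.T@d["attitude"]).round(3),d["fx"])
E
```

```text
sup [[599.6 311.5  70. ]
 [569.3 175.1  70. ]
 [417.8 208.6  70. ]
 [446.7 344.5  70. ]] [508.3442022  259.93566644  70.        ] [139.8056251  155.25474872 138.92765159]
ring [507.85209895 262.9749324   76.        ]
-x dir [np.float64(2.9292358187440355), np.float64(2.923592286057192), np.float64(-3.3596382514749488), np.float64(-3.351350311916721)]
tick [474.22791023 311.10045996  70.        ] 59.01400232292043 2.239598584754673 2.1806336731369305
ptr [512.94493687 281.05763108 114.        ] 1.296266134249903
sock [[ 524.7 -223.6   22. ]
 [ 486.4 -244.4   22. ]
 [ 525.6 -319.1   22. ]
 [ 565.3 -298.5   22. ]] [ 525.50647661 -271.37811482   22.        ] [43.53826756 84.36020596 44.65725829]
ydir 2.067598863844802 2.0544131461260458 x 0.49604762573950045 0.47949873725597136
relay top [ 524.43888934 -272.18153565   90.        ]
cam in tool [ 83.73893377  -0.87284771 -70.45260594] [[ 0.001 -0.945 -0.327]
 [ 1.     0.001  0.   ]
 [ 0.    -0.327  0.945]] 290.94782361664954
```

Request:
move_arm:
  rows:
    - [1,28,-35,0,0,0,0]
    - [1,28,-35,0,0,0,0]
    - [1,28,-35,0,0,0,0]
    - [1,28,-35,0,0,0,0]
    - [1,28,-35,0,0,0,0]

```text
t: 0.88
position: [238.1, -349.5, 303.8]
tool_rot: [[0.967, 0.256, 0.0], [0.256, -0.967, -0.0], [0.0, 0.0, -1.0]]
contact_force: [-0.1, -0.7, 0.4]
width: 85.8
grasp_force: 0.0
```

Request:
move_arm:
  rows:
    - [1,28,-35,0,0,0,0]
    - [1,28,-35,0,0,0,0]
    - [1,28,-35,0,0,0,0]
    - [1,28,-35,0,0,0,0]
    - [1,28,-35,0,0,0,0]

```text
t: 1.5
position: [328.6, -144.5, 304.1]
tool_rot: [[0.967, 0.256, 0.001], [0.256, -0.967, -0.001], [0.001, 0.001, -1.0]]
contact_force: [0.3, 0.4, -0.3]
width: 85.6
grasp_force: 0.0
```

Request:
move_arm:
  rows:
    - [1,28,-35,0,0,0,0]
    - [1,28,-35,0,0,0,0]
    - [1,28,-35,0,0,0,0]
    - [1,28,-35,0,0,0,0]
    - [1,28,-35,0,0,0,0]

```text
t: 2.12
position: [419.2, 60.7, 304.1]
tool_rot: [[0.967, 0.256, 0.001], [0.256, -0.967, -0.0], [0.001, 0.0, -1.0]]
contact_force: [-0.3, -0.8, 0.8]
width: 85.4
grasp_force: 0.0
```

Request:
move_arm:
  rows:
    - [1,28,-35,0,0,0,0]
    - [1,28,-35,0,0,0,0]
    - [1,28,-35,0,0,0,0]
    - [1,28,-35,0,0,0,0]
    - [1,0,0,0,0,0,-0.17]

```text
t: 2.75
position: [491.7, 225.6, 303.5]
tool_rot: [[0.907, 0.422, -0.0], [0.422, -0.907, 0.001], [-0.0, -0.001, -1.0]]
contact_force: [-0.1, -0.1, 0.6]
width: 85.5
grasp_force: 0.0
```

Request:
move_arm:
  rows:
    - [1,0,0,0,0,0,-0.17]
    - [1,0,0,0,0,0,-0.17]
    - [1,0,0,0,0,0,-0.17]
    - [1,0,0,0,0,0,-0.17]
    - [1,0,0,0,0,0,-0.17]

```text
t: 3.38
position: [491.2, 223.1, 303.7]
tool_rot: [[0.283, 0.959, -0.0], [0.959, -0.283, -0.0], [-0.0, -0.0, -1.0]]
contact_force: [0.1, -0.4, -0.0]
width: 85.1
grasp_force: 0.0
```

```bash
python3 - <<'E'
from h import *
st=get_state();print(st["t"],st["position"],st["tool_rot"].round(3).tolist(),st["joint_positions"].round(2))
d=get_image("wrist");cv2.imwrite("pics/w1.png",d["img"][:,:,::-1]);np.savez("w1.npz",**d)
print(pix(d,[508,261,70]),pix(d,[508,261,114]))
E
```

```text
3.375 [491.15922237 223.11029738 303.74840267] [[0.283, 0.959, -0.0], [0.959, -0.283, -0.0], [-0.0, -0.0, -1.0]] [ 0.21  0.1   1.7  -0.    1.34  0.49]
[282.64184913 154.23436027] [283.65597361 161.38355935]
```

View pics/w1.png

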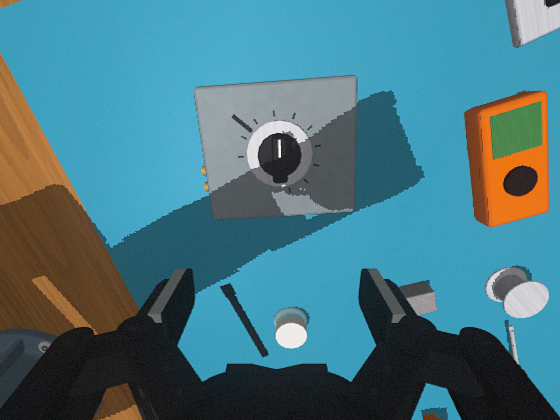

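The wrist view shows the base ring centred near (279,152), the white pointer line at (279,149) pointing up, and the broad tick from (252,131) to (233,115). I'll measure these by masks.

```bash
cat > k.py <<'E'
from h import *
a=lambda v:np.arctan2(v[1],v[0])
def big(m,x0,y0,x1,y1):
    k=np.zeros(m.shape,np.uint8);k[y0:y1,x0:x1]=255;return [c for c in cv2.findContours(m.astype(np.uint8)*255&k,0,1)[0] if cv2.contourArea(c)>8]
def edge(d,c,z):
    w=np.array([ray(d,*p,z)[:2] for p in c[:,0]],np.float32);return w
E
python3 - <<'E'
from k import *
d=dict(np.load("w1.npz"));g=cv2.cvtColor(d["img"],cv2.COLOR_RGB2GRAY);hsv=cv2.cvtColor(d["img"],cv2.COLOR_RGB2HSV)
# tick
for c in big(g<62,225,108,252,130):
    w=edge(d,c,70);print("tick",cv2.contourArea(c),cv2.minAreaRect(w), w[:,0].min(),w[:,1].max())
for c in big(g>140,271,138,287,162):
    w=edge(d,c,114);r=cv2.minAreaRect(w);print("ptr",cv2.contourArea(c),r,cv2.fitLine(w,2,0,.01,.01).ravel())
for c in big((g>150)&(hsv[...,1]<60),240,115,320,170):
    w=edge(d,c,76);h=cv2.convexHull(w);print("ring",cv2.contourArea(c),cv2.fitEllipse(h))
m=(hsv[...,1]<70)&(g>40);m=m.astype(np.uint8)
for c in big(m,188,70,362,225):
    if cv2.contourArea(c)>5000:
        h=edge(d,cv2.convexHull(c),70);print("sup",cv2.minAreaRect(h))
cv2.imwrite("pics/w1c.png",crop(d,188,70,180,150,4))
E
```

```text
tick 33.0 ((476.8804931640625, 303.01141357421875), (2.644458770751953, 21.265987396240234), 35.26165008544922) 470.6776 312.08765
ptr 33.5 ((507.1448059082031, 273.01617431640625), (14.78187370300293, 1.7778898477554321), 73.87589263916016) [2.7001500e-01 9.6285611e-01 5.0724237e+02 2.7323999e+02]
ring 33.5 ((506.2238464355469, 268.6222229003906), (2.6654105186462402, 21.915393829345703), 164.2018280029297)
ring 1862.5 ((485.5752258300781, 281.7900695800781), (49.4533576965332, 129.38861083984375), 90.38545227050781)
sup ((502.9853820800781, 263.5334777832031), (138.00933837890625, 161.2259521484375), 77.59268188476562)
```

View pics/w1c.png

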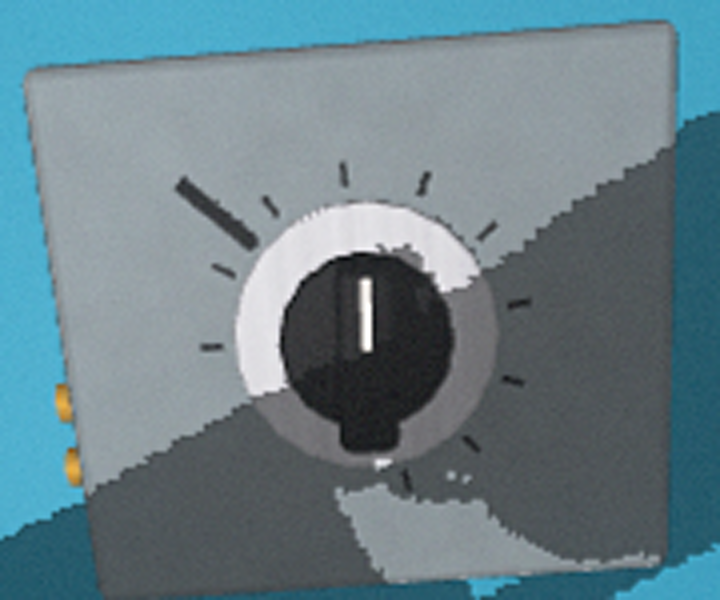

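The crop shows the ring spanning (235–498, 200–467), the tick from (180,183) to (253,245), and the pointer from (366,278) to (366,350).

```bash
python3 - <<'E'
from k import *
d=dict(np.load("w1.npz"))
P=lambda x,y,z:ray(d,188+(x+.5)/4-.5,70+(y+.5)/4-.5,z)
print("ring",P(366.5,333.5,76),np.linalg.norm(P(235,333,76)-P(498,333,76)))
pin,po=P(366,352,114),P(365,277,114);print("ptr",pin,po,a(po-pin))
i,o=P(253,245,70),P(180,183,70);print("tick",i,o,a(o-i),np.linalg.norm(o-i), o+60*np.array([-np.cos(2.178),-np.sin(2.178),0]))
st=get_state();p=st["position"]
for t in ((505.5,262.5,180),):print(st["tool_rot"].T@(np.array(t)-p), a(st["tool_rot"][:,0]))
E
```

```text
ring [505.15634127 264.03233362  76.        ] 66.75143639162883
ptr [505.04469464 265.35649909 114.        ] [509.37377214 281.05956826 114.        ] 1.3017947572561253
tick [483.62726183 292.57152899  70.        ] [470.82532139 311.85758286  70.        ] 2.156806573125008 23.148251625155144 [505.05971457 262.58277872  70.        ]
[ 41.81120914   2.92397728 123.757871  ] 1.2909811712877204
```

Request:
move_arm:
  rows:
    - [1,12,1,28,0,0,0]
    - [1,10,1,28,0,0,0]
    - [1,10,0.5,28,0,0,0]
    - [1,10,0,28,0,0,0]
    - [1,0,0,28,0,0,0]

```text
t: 4.05
position: [505.8, 263.2, 163.0]
tool_rot: [[0.29, 0.957, 0.0], [0.957, -0.29, 0.0], [0.0, 0.0, -1.0]]
contact_force: [-0.0, 0.6, 0.2]
width: 85.2
grasp_force: 0.0
```

Request:
move_arm:
  newtons: 25
  rows:
    - [0.3,0,0,0,0,0,0]
    - [-0.1,0,0,0,0,0,0]
    - [-0.4,0,0,0,0,0,0]
    - [-1,0,0,0,0,0,0]
    - [-1,0,0,0,0,0,0]

```text
t: 4.68
position: [505.9, 263.0, 165.3]
tool_rot: [[0.288, 0.958, 0.001], [0.958, -0.288, 0.001], [0.001, 0.001, -1.0]]
contact_force: [-2.9, 0.8, 5.6]
width: 13.3
grasp_force: 27.9
```

Request:
move_arm:
  rows:
    - [-1,0,0,0,0,0,0]
    - [-1,0,0,0,0,0,0]
    - [-1,0,0,0,0,0,0]
    - [-1,0,0,0,0,0,0]
    - [-1,0,0,0,0,0,0]

```text
t: 5.3
position: [505.9, 263.0, 165.3]
tool_rot: [[0.288, 0.958, 0.001], [0.958, -0.288, 0.001], [0.001, 0.001, -1.0]]
contact_force: [-3.6, 0.8, 6.4]
width: 13.6
grasp_force: 27.9
```

```bash
python3 - <<'E'
from k import *
st=get_state();print(st["position"],a(st["tool_rot"][:,0]),st["contact_force"],st["width"],st["grasp_force"],st["joint_positions"].round(2))
d=get_image("wrist");cv2.imwrite("pics/w2.png",d["img"][:,:,::-1]);np.savez("w2.npz",**d)
print(pix(d,[505.2,262.8,114]),pix(d,[471,311.9,70]))
E
```

```text
[505.89538358 263.03934494 165.25012194] 1.2787355465300658 [-3.55812347  0.75052943  6.38838029] 13.645673762121241 27.936605215072632 [0.27 0.33 1.73 0.   1.08 0.56]
[277.23755816 293.45779069] [197.90514695 195.66988061]
```

View pics/w2.png

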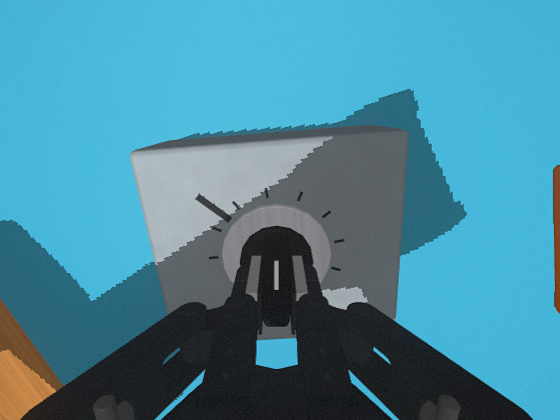

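The pads hold the bar (pointer at (277,275), tick from (228,219) to (198,196)). The slight upward force shows the tips just resting on the disc. Next I turn it anticlockwise.

Request:
move_arm:
  rows:
    - [-1,0,0,-1,0,0,-0.08]
    - [-1,0,0,0,0,0,-0.1]
    - [-1,0,0,0,0,0,-0.1]
    - [-1,0,0,0,0,0,-0.1]
    - [-1,0,0,0,0,0,-0.1]

```text
t: 5.98
position: [505.5, 263.1, 165.3]
tool_rot: [[-0.19, 0.982, -0.0], [0.982, 0.19, 0.001], [0.001, -0.0, -1.0]]
contact_force: [-2.7, 2.4, 0.6]
width: 13.3
grasp_force: 27.2
```

Request:
move_arm:
  rows:
    - [-1,0,0,0,0,0,-0.1]
    - [-1,0,0,0,0,0,-0.1]
    - [-1,0,0,0,0,0,-0.1]
    - [-1,0,0,0,0,0,-0.1]
    - [-1,0,0,0,0,0,0]

```text
t: 6.6
position: [505.1, 263.0, 165.3]
tool_rot: [[-0.554, 0.833, -0.001], [0.833, 0.554, 0.0], [0.001, -0.001, -1.0]]
contact_force: [-4.8, 1.7, 4.0]
width: 13.4
grasp_force: 27.6
```

```bash
python3 - <<'E'
from k import *
st=get_state();print(st["t"],st["position"],a(st["tool_rot"][:,0]),st["contact_force"],st["moment"],st["width"],st["joint_positions"].round(2))
d=get_image("wrist");cv2.imwrite("pics/w3.png",crop(d,190,150,190,140,4));np.savez("w3.npz",**d)
E
```

```text
6.6 [505.14028364 262.96150181 165.26976859] 2.157981082673846 [-4.81820999  1.74736421  4.03743214] [0.22340822 0.80784929 0.01248648] 13.434246808686199 [ 0.27  0.33  1.73  0.    1.09 -0.32]
```

View pics/w3.png

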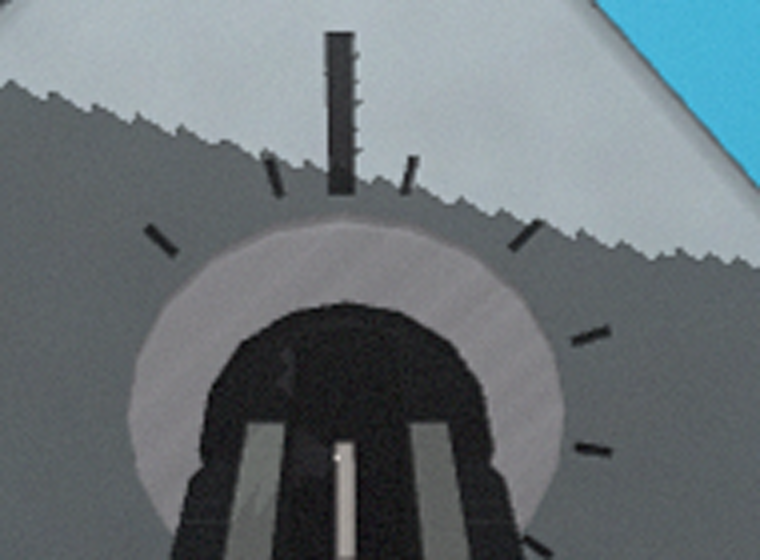

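The tick now runs from (340,33) to (342,193) in the crop, and the pointer from (344,442) to (347,556), so they are nearly in line.

```bash
python3 - <<'E'
from k import *
d=dict(np.load("w3.npz"))
P=lambda x,y,z:ray(d,190+(x+.5)/4-.5,150+(y+.5)/4-.5,z)
o,i=P(340,33,70),P(342,193,70);print(o,a(o-i),np.linalg.norm(o-i))
po,pi=P(344,442,114),P(347,556,114);print(po,pi,a(po-pi))
c=P(346.5,415,76);print("ring",c,a(o-c), a(po-c))
E
```

```text
[470.80503694 311.98414889  70.        ] 2.169433147000379 23.67137460064269
[494.12870146 278.14698037 114.        ] [503.10479617 265.32072362 114.        ] 2.1814027162002843
ring [503.36347333 264.80284176  76.        ] 2.174827182022099 2.1761647800864923
```

The pointer matches the tick within about 0.01 rad. I'll release and rise.

Request:
move_arm:
  rows:
    - [-0.5,0,0,0,0,0,0]
    - [0,0,0,0,0,0,0]
    - [0.6,0,0,0,0,0,0]
    - [1,0,0,-10,0,0,0]
    - [1,0,0,-30,0,0,0]

```text
t: 7.28
position: [504.8, 262.3, 204.2]
tool_rot: [[-0.554, 0.832, -0.003], [0.832, 0.554, -0.001], [0.001, -0.003, -1.0]]
contact_force: [0.2, -0.6, 0.6]
width: 85.3
grasp_force: 0.0
```

Request:
move_arm:
  rows:
    - [1,0,0,-40,0,0,0]
    - [1,0,0,-40,0,0,0]
    - [1,0,0,-20,0,0,0]
    - [1,0,0,0,0,0,0]
    - [1,0,0,0,0,0,0]

```text
t: 7.9
position: [505.3, 262.5, 304.0]
tool_rot: [[-0.555, 0.832, -0.001], [0.832, 0.555, -0.0], [0.0, -0.001, -1.0]]
contact_force: [-0.9, -0.1, 0.6]
width: 85.4
grasp_force: 0.0
```

```bash
python3 - <<'E'
from k import *
st=get_state();p=st["position"];R=st["tool_rot"];print(st["t"],p,a(R[:,0]),R.T@(np.array([524,-272,280])-p))
d=get_image("wrist");np.savez("w4.npz",**d)
g=cv2.cvtColor(d["img"],cv2.COLOR_RGB2GRAY)
u,v=pix(d,[500,270,114]).astype(int);print(u,v)
for c in big(g>125,u-12,v-16,u+12,v+16):
    w=edge(d,c,114);f=cv2.fitLine(w,2,0,.01,.01).ravel();print(cv2.contourArea(c),cv2.minAreaRect(w),np.arctan2(abs(f[1]),-abs(f[0])))
E
```

```text
7.9 [505.30534063 262.50015901 304.02667498] 2.1587018522951866 [-455.13728318 -280.85967216   24.18862098]
276 196
21.0 ((498.50177001953125, 271.1599426269531), (1.8740938901901245, 14.490606307983398), 33.773529052734375) 2.1246877
```

```bash
python3 - <<'E'
from k import *
d=dict(np.load("w4.npz"));g=cv2.cvtColor(d["img"],cv2.COLOR_RGB2GRAY).astype(float)
print(g[182:210,270:283].astype(int)[::3])
def pca(x0,y0,x1,y1,z,sgn):
    s=g[y0:y1,x0:x1];b=np.median(s);w=np.clip(sgn*(s-b)-25,0,None)
    ys,xs=np.nonzero(w);W=w[ys,xs];p=np.array([ray(d,x+x0,y+y0,z)[:2] for x,y in zip(xs,ys)])
    m=np.average(p,0,W);e,v=np.linalg.eigh(np.cov(p.T,aweights=W));q=v[:,1];q=q if q[1]>0 else -q
    print(m,a(q),np.sqrt(e))
u,v=pix(d,[498.5,271,114]).round().astype(int);pca(u-6,v-11,u+7,v+12,114,1)
u,v=pix(d,[477.5,302.2,70]).round().astype(int);pca(u-5,v-12,u+6,v+12,70,-1)
E
```

```text
[[ 24  25  31  32  26  32  33  28  23  31  35  28  33]
 [ 27  28  26  28  29  28  35  41  29  35  34  32  30]
 [ 27  29  35  28  26  71 145 135  46  30  32  28  26]
 [ 29  29  31  29  25  72 146 131  43  26  31  30  31]
 [ 33  28  39  27  28  70 143 130  35  31  28  29  30]
 [ 30  39  41  41  37 135 252 239  73  24  30  40  38]
 [ 35  35  40  43  32 135 253 239  72  28  41  37  37]
 [ 35  41  39  38  37  37  35  30  33  37  38  38  33]
 [ 33  41  42  40  42  43  38  38  37  41  37  35  27]
 [ 33  42  36  47  40  36  42  39  36  40  37  38  34]]
[499.56174561 270.09065071] 2.1522450981514414 [0.66355623 4.32134116]
[477.23086698 302.487914  ] 2.1791948501207683 [1.10080381 6.89505152]
```

Knob is within ~0.02 rad of the mark. Next, over to the socket.

Request:
move_arm:
  rows:
    - [1,-20,-12,0,0,0,0]
    - [1,-41,-25,0,0,0,0]
    - [1,-41,-25,0,0,0,0]
    - [1,-41,-25,0,0,0,0]
    - [1,-41,-25,0,0,0,0]

```text
t: 8.57
position: [513.9, 46.0, 303.4]
tool_rot: [[-0.555, 0.832, -0.002], [0.832, 0.555, 0.0], [0.002, -0.002, -1.0]]
contact_force: [-0.4, 0.5, 0.3]
width: 85.2
grasp_force: 0.0
```

Request:
move_arm:
  rows:
    - [1,-41,-25,0,0,0,0]
    - [1,-41,-25,0,0,0,0]
    - [1,-41,-25,0,0,0,0]
    - [1,-41,-25,0,0,0,0]
    - [1,-41,-25,0,0,0,0]

```text
t: 9.2
position: [523.7, -193.8, 303.3]
tool_rot: [[-0.555, 0.832, -0.002], [0.832, 0.555, 0.001], [0.002, -0.001, -1.0]]
contact_force: [0.4, 0.3, 0.2]
width: 85.5
grasp_force: 0.0
```

Request:
move_arm:
  rows:
    - [1,-41,-25,0,0,0,0]
    - [1,-25,-19,0,0,0,0]
    - [1,0,0,0,0,0,0.098]
    - [1,0,0,0,0,0,0]
    - [1,0,0,0,0,0,0]

```text
t: 9.82
position: [524.2, -271.3, 304.0]
tool_rot: [[-0.473, 0.881, -0.001], [0.881, 0.473, 0.001], [0.001, -0.001, -1.0]]
contact_force: [0.3, 0.9, -0.5]
width: 85.1
grasp_force: 0.0
```

```bash
python3 - <<'E'
from k import *
st=get_state();print(st["t"],st["position"],a(st["tool_rot"][:,0]),st["joint_positions"].round(2))
d=get_image("wrist");np.savez("w5.npz",**d)
u,v=pix(d,[525,-272,60]).astype(int);print(u,v)
u0,v0=max(0,u-100),max(0,v-75);print(u0,v0);cv2.imwrite("pics/w5.png",crop(d,u0,v0,200,150,4))
E
```

```text
9.825 [ 524.1631342  -271.27483401  304.0372792 ] 2.0630133008018796 [-0.68  0.21  1.57  0.    1.36 -1.17]
277 191
177 116
```

View pics/w5.png

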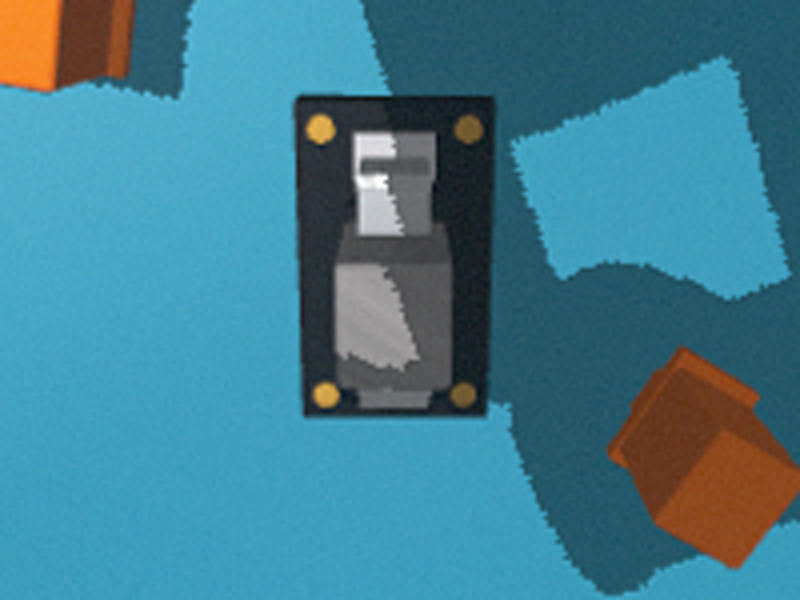

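The socket spans crop (295,97)–(487,416), well aligned with the image. The relay top has corners near (335,263), (452,263), (449,389) and (338,387), and the screws are at (320,128), (468,128), (326,395) and (463,395).

```bash
python3 - <<'E'
from k import *
d=dict(np.load("w5.npz"))
P=lambda x,y,z:ray(d,177+(x+.5)/4-.5,116+(y+.5)/4-.5,z)
def q(n,pts,z):
    w=np.array([P(*p,z) for p in pts]);print(n,w.mean(0),np.linalg.norm(np.roll(w,-1,0)-w,axis=1).round(1),"ydir",a(w[0]-w[3]),a(w[1]-w[2]),"x",a(w[1]-w[0]),a(w[2]-w[3]));return w.mean(0)
q("sock",((295,97),(495,97),(487,416),(305,416)),22)
q("screw",((320,128),(468,128),(463,395),(326,395)),22)
r=q("top",((335,263),(452,263),(449,389),(338,387)),90)
st=get_state();R=st["tool_rot"]
for o in (np.array([524,-271.5,126]),):print(R.T@(o-st["position"]))
E
```

```text
sock [ 522.05872753 -270.5866355    22.        ] [ 59.2 100.9  59.  100.9] ydir 2.066865192135711 2.065126331384005 x 0.4930042821992716 0.49304510092989096
screw [ 522.13763547 -271.56276028   22.        ] [44.2 84.7 44.1 84.7] ydir 2.064585556109761 2.064227294193401 x 0.4930079336212656 0.4930421752244358
top [ 521.85247905 -270.91009841   90.        ] [29.3 33.4 28.8 32.9] ydir 2.069622843154742 2.0554817349387156 x 0.49302459166406293 0.4739300325752633
[ -0.28484798  -0.31970032 178.32990146]
```

Request:
move_arm:
  rows:
    - [1,1.2,-1.6,20,0,0,0]
    - [1,0,0,40,0,0,0]
    - [1,0,0,40,0,0,0]
    - [1,0,0,40,0,0,0]
    - [1,0,0,31,0,0,0]

```text
t: 10.5
position: [522.0, -270.5, 132.2]
tool_rot: [[-0.472, 0.881, -0.001], [0.881, 0.472, 0.001], [0.001, -0.001, -1.0]]
contact_force: [0.3, -0.4, -0.7]
width: 85.0
grasp_force: 0.0
```

Request:
move_arm:
  newtons: 80
  rows:
    - [0.5,0,0,0,0,0,0]
    - [0.1,0,0,0,0,0,0]
    - [-0.2,0,0,0,0,0,0]
    - [-0.4,0,0,0,0,0,0]
    - [-1,0,0,0,0,0,0]

```text
t: 11.12
position: [523.4, -272.3, 136.1]
tool_rot: [[-0.471, 0.882, 0.003], [0.882, 0.471, -0.002], [-0.003, 0.002, -1.0]]
contact_force: [-0.6, 0.7, 6.3]
width: 28.8
grasp_force: 79.6
```

Request:
move_arm:
  rows:
    - [-1,0,0,0,0,0,0]
    - [-1,0,0,0,0,0,0]
    - [-1,0,0,0,0,0,0]
    - [-1,0,0,0,0,0,0]
    - [-1,0,0,0,0,0,0]

```text
t: 11.75
position: [523.4, -272.3, 136.1]
tool_rot: [[-0.471, 0.882, 0.003], [0.882, 0.471, -0.002], [-0.003, 0.002, -1.0]]
contact_force: [-0.4, 0.5, 6.3]
width: 28.8
grasp_force: 79.6
```

```bash
python3 - <<'E'
from k import *
st=get_state();print(st["t"],st["position"],a(st["tool_rot"][:,0]),st["contact_force"],st["moment"],st["width"],st["grasp_force"])
# rock: pivot at +-8 mm along tool x, underside z=8; TCP height above
h=st["position"][2]-8
for L in (.04,.08,.12,.16):
    x=8-8*np.cos(L)+h*np.sin(L); z=8*np.sin(L)+h*np.cos(L)-h
    print("lean",L,"tcp shift along +y",x,"up",z)
E
```

```text
11.75 [ 523.41701038 -272.34235741  136.06565613] 2.0608699330891493 [-0.41873595  0.48857703  6.28407628] [ 0.14026782  0.12057683 -0.00344468] 28.81054923037899 79.5678448677063
lean 0.04 tcp shift along +y 5.127659467492014 up 0.21747580819786094
lean 0.08 tcp shift along +y 10.259914067102741 up 0.22972597090455338
lean 0.12 tcp shift along +y 15.388553286295394 up 0.03673089047296685
lean 0.16 tcp shift along +y 20.505372396370614 up -0.36120068213828915
```

Firm grip (28.8 mm across the case). Now lean towards +tool x about the plug's lower edge.

Request:
move_arm:
  rows:
    - [-1,2.6,0,-0.2,0,-0.02,0]
    - [-1,2.6,0,-0.2,0,-0.02,0]
    - [-1,2.6,0,-0.2,0,-0.02,0]
    - [-1,2.6,0,-0.2,0,-0.02,0]
    - [-1,0,0,0,0,0,0]

```text
t: 12.38
position: [518.9, -264.0, 136.4]
tool_rot: [[-0.469, 0.882, 0.042], [0.879, 0.471, -0.076], [-0.087, 0.002, -0.996]]
contact_force: [2.0, -5.4, 1.5]
width: 28.9
grasp_force: 79.1
```

```bash
cat > s.py <<'E'
from k import *
st=get_state();R=st["tool_rot"];Y=np.array([-.472,.881,0]);p=st["position"]
print(st["t"],p.round(1),"lean",np.arctan2(-R[:,2]@Y,-R[2,2]).round(4),"roll",R[2,1].round(3),"along",((p-[522.2,-271,0])@Y).round(2),"FY",(st["contact_force"]@Y).round(1),st["contact_force"].round(1),st["moment"].round(2),st["width"].round(1))
E
python3 s.py
```

```text
Traceback (most recent call last):
  File "s.py", line 3, in <module>
    print(st["t"],p.round(1),"lean",np.arctan2(-R[:,2]@Y,-R[2,2]).round(4),"roll",R[2,1].round(3),"along",((p-[522.2,-271,0])@Y).round(2),"FY",(st["contact_force"]@Y).round(1),st["contact_force"].round(1),st["moment"].round(2),st["width"].round(1))
                                                                                                                                                                                                                                   ^^^^^^^^^^^^^^^^^
AttributeError: 'float' object has no attribute 'round'
```

Request:
move_arm:
  rows:
    - [-1,2.7,0,-0.2,0,-0.02,0]
    - [-1,2.7,0,-0.2,0,-0.02,0]
    - [-1,2.7,0,-0.2,0,-0.02,0]
    - [-1,2.7,0,-0.2,0,-0.015,0]
    - [-1,0,0,0,0,0,0]

```text
t: 13.0
position: [513.9, -254.5, 135.9]
tool_rot: [[-0.464, 0.882, 0.078], [0.871, 0.471, -0.141], [-0.161, 0.002, -0.987]]
contact_force: [3.1, -5.5, 2.3]
width: 28.8
grasp_force: 79.1
```

```bash
sed -i 's/st\["width"\].round(1)/st["width"]/' s.py; python3 s.py
```

```text
13.0 [ 513.9 -254.5  135.9] lean 0.1616 roll 0.002 along 18.51 FY -6.3 [ 3.1 -5.5  2.3] [-0.98 -0.58 -0.  ] 28.787995254089473
```

Lean of 0.16 with about 6–7 N on the case, as expected of a jaw that yields. Back upright, then to the other side.

Request:
move_arm:
  rows:
    - [-1,-4.2,0,0.3,0,0.031,0]
    - [-1,-4.2,0,0.3,0,0.031,0]
    - [-1,-4.2,0,0.3,0,0.031,0]
    - [-1,-4.2,0,0.3,0,0.031,0]
    - [-1,-4.2,0,0.3,0,0.031,0]

```text
t: 13.62
position: [523.2, -271.9, 136.0]
tool_rot: [[-0.471, 0.882, 0.001], [0.882, 0.471, 0.001], [-0.0, 0.001, -1.0]]
contact_force: [-0.1, 0.5, 11.0]
width: 28.8
grasp_force: 80.4
```

```bash
python3 s.py
```

```text
13.625 [ 523.2 -271.9  136. ] lean 0.0001 roll 0.001 along -1.25 FY 0.5 [-0.1  0.5 11. ] [0.16 0.01 0.  ] 28.75629369242753
```

Request:
move_arm:
  rows:
    - [-1,-2.6,0,-0.2,0,0.02,0]
    - [-1,-2.6,0,-0.2,0,0.02,0]
    - [-1,-2.6,0,-0.2,0,0.02,0]
    - [-1,-2.6,0,-0.2,0,0.02,0]
    - [-1,0,0,0,0,0,0]

```text
t: 14.25
position: [527.6, -280.2, 136.0]
tool_rot: [[-0.469, 0.882, -0.038], [0.879, 0.471, 0.073], [0.082, 0.001, -0.997]]
contact_force: [-1.9, 3.3, 10.8]
width: 28.6
grasp_force: 80.4
```

```bash
python3 s.py
```

```text
14.25 [ 527.6 -280.2  136. ] lean -0.082 roll 0.001 along -10.6 FY 3.8 [-1.9  3.3 10.8] [0.56 0.04 0.  ] 28.609186946810333
```

Request:
move_arm:
  rows:
    - [-1,-2.7,0,-0.5,0,0.02,0]
    - [-1,-2.7,0,-0.4,0,0.02,0]
    - [-1,-2.7,0,-0.4,0,0.02,0]
    - [-1,-2.6,0,-0.3,0,0.02,0]
    - [-1,0,0,0,0,0,0]

```text
t: 14.88
position: [531.9, -288.8, 135.3]
tool_rot: [[-0.464, 0.882, -0.077], [0.87, 0.471, 0.145], [0.164, 0.0, -0.986]]
contact_force: [-0.1, 3.5, 7.0]
width: 28.7
grasp_force: 79.8
```

```bash
python3 s.py
```

```text
14.875 [ 531.9 -288.8  135.3] lean -0.165 roll 0.0 along -20.23 FY 3.1 [-0.1  3.5  7. ] [ 0.75  0.12 -0.08] 28.69650333377896
```

Side force is only 3 N here and the shift is about 2 mm short of theory, so I push a little more along -x.

Request:
move_arm:
  rows:
    - [-1,-1,0,-0.2,0,0,0]
    - [-1,-1,0,-0.2,0,0,0]
    - [-1,-0.5,0,0,0,0,0]
    - [-1,0,0,0,0,0,0]
    - [-1,0,0,0,0,0,0]

```text
t: 15.5
position: [532.4, -289.4, 135.2]
tool_rot: [[-0.464, 0.882, -0.079], [0.87, 0.471, 0.148], [0.168, -0.0, -0.986]]
contact_force: [-3.4, 8.0, 9.1]
width: 28.8
grasp_force: 79.9
```

```bash
python3 s.py; python3 - <<'E'
from k import *
d=get_image("wrist");np.savez("w6.npz",**d)
e=get_image("scene");u,v=pix(e,[522,-271,50]).astype(int);print(u,v)
w=cv2.resize(d["img"][:,:,::-1],(400,300));w2=crop(e,max(0,u-45),v-50,90,100,4)
o=np.zeros((400,760,3),np.uint8);o[:300,:400]=w;o[:,400:]=w2;cv2.imwrite("pics/w6.png",o)
E
```

```text
15.5 [ 532.4 -289.4  135.2] lean -0.1685 roll -0.0 along -20.99 FY 8.6 [-3.4  8.   9.1] [ 1.72  0.65 -0.  ] 28.77731376814737
156 182
```

View pics/w6.png

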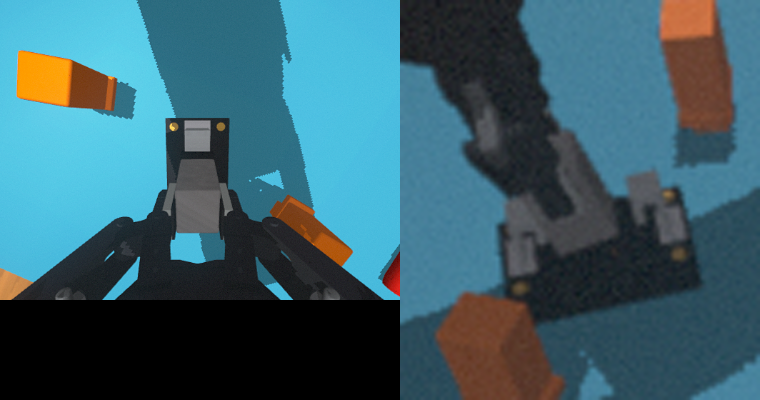

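The wrist view shows the relay leaning between the pads, clear of the far jaw. In the scene view that jaw (right, near (650,200)) stands back from the case, while the near jaw is pressed by the case at about 8 N. Back upright next, then a gentle trial lift.

Request:
move_arm:
  rows:
    - [-1,4.5,0,0.2,0,-0.033,0]
    - [-1,4.5,0,0.2,0,-0.033,0]
    - [-1,4.5,0,0.2,0,-0.033,0]
    - [-1,4.5,0,0.2,0,-0.033,0]
    - [-1,4.5,0,0.2,0,-0.032,0]

```text
t: 16.23
position: [522.3, -271.2, 136.1]
tool_rot: [[-0.471, 0.882, 0.001], [0.882, 0.471, -0.001], [-0.001, 0.0, -1.0]]
contact_force: [-0.2, 1.3, 3.3]
width: 28.6
grasp_force: 79.4
```

```bash
python3 s.py
```

```text
16.225 [ 522.3 -271.2  136.1] lean 0.0013 roll 0.0 along -0.21 FY 1.2 [-0.2  1.3  3.3] [ 0.38 -0.1   0.03] 28.561639332058093
```

Request:
move_arm:
  rows:
    - [-1,0,0,-2,0,0,0]
    - [-1,0,0,-2,0,0,0]
    - [-1,0,0,-2,0,0,0]
    - [-1,0,0,-2,0,0,0]
    - [-1,0,0,0,0,0,0]

```text
t: 16.85
position: [522.9, -272.6, 144.6]
tool_rot: [[-0.47, 0.882, 0.002], [0.882, 0.47, -0.004], [-0.004, 0.0, -1.0]]
contact_force: [0.1, -0.4, -1.7]
width: 28.6
grasp_force: 79.0
```

```bash
python3 s.py
```

```text
16.85 [ 522.9 -272.6  144.6] lean 0.0041 roll 0.0 along -1.79 FY -0.4 [ 0.1 -0.4 -1.7] [ 0.   -0.05  0.03] 28.627820069817236
```

The relay is past the jaws, carrying only its own weight (−1.7 N). I lift on until the underside is about 60 mm above the bench, just over the jaws and roughly 38 mm above the socket block.

Request:
move_arm:
  rows:
    - [-1,0,0,-6,0,0,0]
    - [-1,0,0,-8,0,0,0]
    - [-1,0,0,-10,0,0,0]
    - [-1,0.5,0,-10,0,0,0]
    - [-1,0.5,0,-9,0,0.003,0]

```text
t: 17.48
position: [522.4, -271.4, 188.5]
tool_rot: [[-0.471, 0.882, 0.001], [0.882, 0.471, -0.001], [-0.002, 0.0, -1.0]]
contact_force: [-0.6, -1.3, -1.5]
width: 28.6
grasp_force: 79.0
```

Request:
move_arm:
  rows:
    - [-1,0,0,0,0,0,0]
    - [-1,0,0,0,0,0,0]
    - [-1,0,0,0,0,0,0]
    - [-1,0,0,0,0,0,0]
    - [-1,0,0,0,0,0,0]

```text
t: 18.1
position: [522.2, -271.3, 187.2]
tool_rot: [[-0.471, 0.882, 0.0], [0.882, 0.471, -0.001], [-0.001, -0.0, -1.0]]
contact_force: [0.5, 0.7, -1.9]
width: 28.9
grasp_force: 79.0
```

```bash
python3 s.py; python3 - <<'E'
from k import *
d=get_image("top");e=get_image("scene");u,v=pix(e,[522,-271,60]).astype(int);print(u,v)
for z in (56,60,64):print(z,pix(e,[522,-271,z])-[u-45,v-50])
o=np.hstack([cv2.resize(crop(e,max(0,u-45),v-50,90,100,1),(405,450),interpolation=2),crop(d,108,198,78,90,5)]);print(o.shape);cv2.imwrite("pics/w7.png",o)
E
```

```text
18.1 [ 522.2 -271.3  187.2] lean 0.0006 roll -0.0 along -0.3 FY 0.3 [ 0.5  0.7 -1.9] [ 0.05 -0.    0.01] 28.86536103698795
155 179
56 [46.09557003 51.39991591]
60 [45.66200671 50.06797238]
64 [45.22550434 48.72699983]
(450, 795, 3)
```

View pics/w7.png

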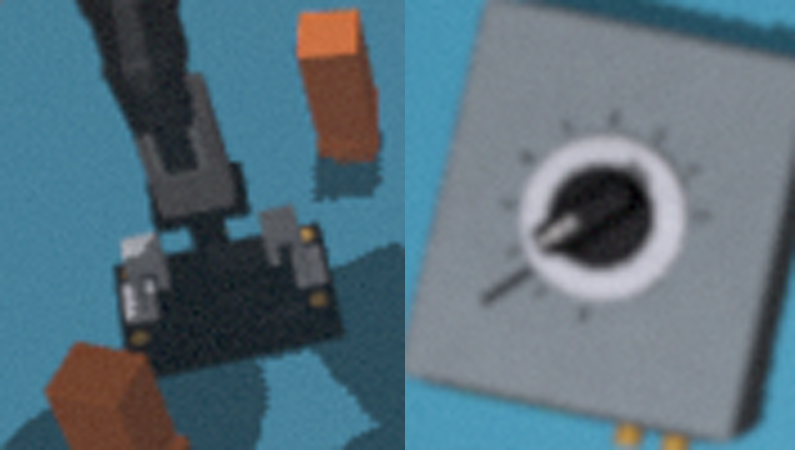

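The left half shows the relay upright in the gripper, with its flange at (200,200) above both pushed-back jaws and its plug tip just clear over the socket. The right half shows the pointer at (560,235) in line with the tick ending at (485,300). Handing in.

```bash
python3 -c "
from station import *
print(finish_job())"
```

```text
the job is handed in; nothing more can be done
None
```

The job is handed in: I turned the knob back to within about 0.02 rad of the mark, then freed the relay by rocking it both ways and drew it out; it is held upright about 38 mm above the socket block, the clock stood at about 18 s of the 48 s, and no verdict came back.

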